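Ease the fan shroud's retaining ring to two full turns

TASK

Loosen the knurled retaining ring on the grey fan shroud by rolling it round with a fingertip on its rim, anticlockwise seen from above, until it stands two full turns from tight: it is tight when the dark line on the ring first meets the pointer on the shroud, and someone has already eased it by less than half a turn. So bring the line round past the pointer once and stop it at the pointer the next time it comes, never running on a quarter turn or more beyond that, or the thread lets go. Nothing is to be gripped or picked up, and the coaster, the faceplate and the screwdriver stay where they lie.

Things in the scene. Friction and masses are not known exactly. Their poses are not given: they have to be found in the camera images.
- ring (a joint): angle of the knurled aluminium retaining ring about its vertical axis, rad: 0 = tight (line at the pointer), growing anticlockwise seen from above (loosening); 6.28 = one full turn, 12.57 = two; stops at 0 and 18.85. Starts between 0.4 and 2.6. It turns in place without rising, needs about 0.05 N m (1 to 2 N at the rim; a fingertip pressed on the ribs with 5 to 15 N) and stays where it is left
- ring_centre (a point): on the ring's axis at the height of its rib tops, 58.5 mm above the table; axes as the shroud's. Ring: 104 mm diameter over the ribs, underside at 37 mm, top face from 34 to 52 mm radius; 35 rounded ribs, 5 mm wide, 10 degrees apart, 2 mm proud at the side, 1.5 mm on top, run up the side and in to 35 mm radius. A fixed slotted cap, 65 mm across, fills the middle up to 54 mm
- ring_line (a point): outer end of the dark engraved line, 8 mm wide, that crosses the ring's top and side in place of one rib; turns with the ring, at 50 mm radius
- pointer_tip (a point): tip of the small black pointer, 6 mm wide and 20 mm long, raised 6 mm on the shroud's top and pointing at the ring; fixed, 55 mm from the ring's axis, 41 mm above the table
- shroud: grey plastic fan shroud, a square box 150 x 150 mm and 35 mm high, screwed flat to the table; the ring sits centrally on top. Origin under its centre at table level; the pointer lies on its -x side. The space above the shroud's top, beside the ring, is free
- coaster: loose round yellow ceramic coaster, 94 mm in diameter, 9 mm high, origin under its centre
- faceplate: loose chrome drive faceplate lying flat, 42 x 149 x 10 mm (x, y, z), origin under its centre
- screwdriver: loose screwdriver with a black handle, 170 mm long, 26 mm high, lying along its x axis, handle to -x, origin on the table under its middle
- diskbox: fixed beige disk box with a smoked hinged lid, 190 x 130 x 85 mm (about 125 mm high with the lid's knob), origin under its centre; stands to the right, not part of the work

How it is judged:
By the outcome, as a careful person would: the job done as asked, in the order asked, and still so for the second after the job is handed in, with the robot touching nothing.
It also fails if it takes over 64 s, if anything falls off the work surface, if the arm or the gripper's body presses on something with over 40 N, if the wrist force passes 120 N, or if a joint passes its speed limit or range.

ROBOT

A 7-joint arm with a two-finger parallel gripper is mounted at the origin on the work surface. World frame = base frame: x ahead of the robot, y to its left, z up, the work surface at z = 0. Lengths are in m, angles in rad, forces in N, time in s.
With the tool pointing down it reaches from about 0.4 to 0.85 m from the base axis. Payload 10.4 kg.
Tool frame: the origin (TCP) lies midway between the tips of the shut fingers; the grasp point (between the pads) lies 19 mm behind it; z points along the fingers, y is the direction in which the jaws open and shut (so a half turn about z gives the same grasp; the last joint's range is limited). The gripper opens to 85 mm and grips with 20 to 120 N. Pads are 22 mm wide; open, the fingers measure 114 mm over their backs; the gripper's body (76 mm by 85 mm) begins 54 mm behind the grasp point. The pads swing forward as they close: fully open they stand 13 mm farther back than shut.
Start: joints at [-0.023, 0.332, -0.065, 1.46, 0.022, 1.35, -0.088], TCP at [0.625, 0, 0.231] pointing down, gripper open.
Joint ranges: [-2.6, 2.6], [-0.5, 2.12], [-1.47, 1.34], [0.16, 2.42], [-1.27, 4.41], [0.06, 2.06], [-2.6, 2.6]. Speed limits (rad/s): [2.22, 2.22, 2.79, 2.79, 3.14, 3.14, 3.14].

INTERFACE

Orientations are given as a unit quaternion [x, y, z, w].
In Python, from workcell import manip, camera, camera_info, workorder, nets gives the robot as it stands.
- The arm moves only by the tool apply_moves, never from a script. Its argument "commands" is a list of rows, each a list of 5 numbers: the shift along the tool's x, y, z in m, then the turn about the tool's z in degrees, then the gripper command: -1 is fully open, 1 is shut, values between are in proportion. A call has 1 to 5 rows; each row shifts and turns the pose as measured when the row begins, along the tool's axes as they then stand; what a row does not reach is not made up. A row lasts 1/12 s, in which the tool goes at most 41.7 mm and 7.16 degrees, less where a joint would pass 70% of its speed; a pose out of reach is approached as far as the arm can. A call is refused whole if a number of a shift passes 0.0417 or a number of a turn 7.16, either way. A call with a gripper value outside its range is refused whole. The fingers move at their own pace and stop on an object; "squeeze" is the grip in N (left out, the last holds). Time passes only in rows, so rows that do not move let the fingers close. It gives the time, the measured TCP pose, the force and the opening at its end, in the units of the state.
- manip.get_obs(): the state, without advancing time (a new reading comes with each control period).
- camera(name): name is "scene" or "side" or "wrist"; returns (picture, depth): 384x512x3 uint8, red, green, blue; 384x512 float32, m along the optical axis (not along the pixel's ray), 0 where there is no reading.
- camera_info(name): a dict with "camera_matrix" (3x3 intrinsics, pixels), "k1" (the pictures are not rectified: a ray, as slopes to the right and down, at radius r is drawn at 1 + k1 r^2 times it, then the intrinsics apply), "xyz" and "rotation" of the camera in the world; the wrist camera has in their place "T_tool_cam" (4x4, takes a point from camera to tool coordinates, whose origin is the TCP and whose axes are the flange's). Camera axes: x right, y down, z forward; pixel columns grow to the right and rows downward; lengths in m; the calibration is good to about 2 mm. A picture is of the moment at which its call begins: read the wrist's pose just before it. camera_info takes no time and is no camera call.
- workorder.hand_in(): hands the job in, once; it reports no verdict.
Trained networks look in the newest picture that a camera, given by its name, has taken for a name from the list of things; names that differ only in an ending like _2 or _b are one class to them, and where a whole thing is asked for, a point or a joint stands for the part that bears it (a point fixed in the world has none). Each returns a list of dicts, best first, with "conf" (0 to 1); they miss things now and then, are a little off and sometimes report something else, mostly with a low value. They report only what shows in the picture. A call takes as long as a camera call.
- nets.look_for(camera, thing): "rect" ([left, top, width, height] in pixels, round what is visible of it).
- nets.place_of(camera, thing): "xy" ([column, row] in pixels: a listed point, or the origin of a listed thing).
The state is a dict: "clock": time; "joint_pos": joint angles; "joint_velocities": joint speeds; "tau": joint torques, N m; "position": TCP position; "ee_rot": TCP orientation; "ft_force": force on the tool from outside, world axes, zero at the start; "torque": the same for the moment, N m; "grip_width": opening from 0.0 (shut) to 1.0 (fully open).
Only numpy, scipy, OpenCV 4.12 (cv2) and the standard library are available. Lean on these libraries where they do the work, as an engineer would, in place of code of your own. Each camera call takes 0.05 s, during which the arm holds its last target. There are 200 camera calls.

## Working session

There is one attempt and no reset: what is moved stays moved. The work goes in short steps, Python scripts to look and compute and a tool call to move; the robot and the scene stay as the last step left them, time stands still between calls to the robot, and variables do not carry over. Pictures are saved under pics/ and viewed, about 8 in all and at most 12, crops included, and the job is handed in when it is done.

Besides the shell and the picture viewer there is one more tool, called after "Emit:" as name(argument=value, ...), one argument or row to a line, values as JSON. apply_moves: Moves the arm, as the interface text tells. Its arguments: {"type":"object","properties":{"commands":{"type":"array","items":{"type":"array","items":{"type":"number"}}},"squeeze":{"type":"number"}},"required":["commands"]}

```bash
mkdir -p pics; cat > h.py <<'E'
import numpy as np, cv2
from scipy.spatial.transform import Rotation as R
from workcell import manip, camera, camera_info, workorder, nets
def campose(name,obs=None):
    i=camera_info(name)
    if name=="wrist":
        o=obs or manip.get_obs(); T=np.eye(4); T[:3,:3]=R.from_quat(o["ee_rot"]).as_matrix(); T[:3,3]=o["position"]
        T=T@np.array(i["T_tool_cam"]); return i,T[:3,:3],T[:3,3]
    r=np.array(i["rotation"]); 
    if r.shape!=(3,3): r=R.from_quat(r.ravel()).as_matrix()
    return i,r,np.array(i["xyz"])
def ray(name,uv,obs=None):
    i,r,t=campose(name,obs); K=np.array(i["camera_matrix"])
    p=cv2.undistortPoints(np.array([[uv]],float),K,np.array([i["k1"],0,0,0.]))[0,0]
    return t,r@np.array([p[0],p[1],1])
def onz(name,uv,z,obs=None):
    t,d=ray(name,uv,obs); return t+d*(z-t[2])/d[2]
def proj(name,P,obs=None):
    i,r,t=campose(name,obs); K=np.array(i["camera_matrix"])
    c=(np.atleast_2d(P)-t)@r
    return cv2.projectPoints(c,np.zeros(3),np.zeros(3),K,np.array([i["k1"],0,0,0.]))[0][:,0]
def save(name,f): 
    a=camera(name); cv2.imwrite("pics/"+f,a[0][:,:,::-1]); return a
E
python3 - <<'E'
from h import *
o=manip.get_obs(); print(o)
for n in("scene","side","wrist"):
    print(n,camera_info(n)); save(n,n+"0.png")
    for th,z in(("ring_centre",.0585),("ring_line",.0585),("pointer_tip",.041),("shroud",0),("coaster",0),("faceplate",0),("screwdriver",0)):
        for q in nets.place_of(n,th)[:1]: print(th,q,onz(n,q["xy"],z,o).round(4))
a=[cv2.imread(f"pics/{n}0.png") for n in("scene","wrist")]
cv2.imwrite("pics/both.png",cv2.resize(np.hstack(a),(800,300)))
E
```

```text
{'clock': 0.0, 'joint_pos': array([-0.02259004,  0.33284213, -0.06466271,  1.46093938,  0.0215784 ,
        1.34990326, -0.08849473]), 'joint_velocities': array([-0.00036307,  0.00079377, -0.00141522,  0.00165967,  0.00043068,
        0.00015413, -0.00011492]), 'tau': array([ 4.98105128e-04, -6.25449800e+01,  4.97091911e-02, -3.91610491e+01,
        1.63588714e-02,  9.83294769e-03, -6.01235030e-06]), 'position': array([ 6.24624733e-01, -2.68729276e-05,  2.30535334e-01]), 'ee_rot': array([ 7.07115003e-01,  7.07098214e-01, -5.13910405e-04, -4.73669977e-04]), 'ft_force': array([-0.31207513, -0.55871182,  0.15615527]), 'torque': array([ 0.01666051,  0.00592303, -0.04621663]), 'grip_width': 1.0008823969965275}
scene {'camera_matrix': array([[418.75008869,   0.        , 251.09628923],
       [  0.        , 418.75008869, 191.62421992],
       [  0.        ,   0.        ,   1.        ]]), 'k1': -0.15124306962159936, 'xyz': array([1.14262238, 0.38202641, 1.10679849]), 'rotation': array([ 0.38725001,  0.86994874, -0.27570252, -0.13120494])}
ring_centre {'xy': [256.6, 180.3], 'conf': 0.8} [ 0.5
[... 1590 characters left out ...]
3990e-02],
       [ 9.99999288e-01,  8.05542367e-04,  8.79913786e-04,
        -9.62297101e-04],
       [-6.14995432e-04, -2.83918868e-01,  9.58848110e-01,
        -1.42528805e-01],
       [ 0.00000000e+00,  0.00000000e+00,  0.00000000e+00,
         1.00000000e+00]])}
ring_centre {'xy': [183.7, 270.1], 'conf': 0.61} [ 0.5336 -0.12    0.0585]
ring_line {'xy': [204.4, 296.6], 'conf': 0.8} [ 0.5574 -0.159   0.0585]
shroud {'xy': [191.3, 246.8], 'conf': 0.93} [ 0.5308 -0.1172  0.    ]
coaster {'xy': [122.3, 146.1], 'conf': 0.64} [0.4483 0.0278 0.    ]
faceplate {'xy': [287.5, 175.0], 'conf': 0.82} [ 0.6661 -0.0112  0.    ]
screwdriver {'xy': [243.1, 323.7], 'conf': 0.63} [ 0.6039 -0.2529  0.    ]
```

View pics/both.png

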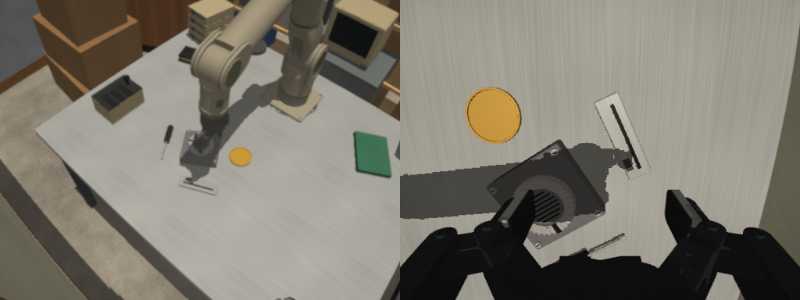

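The wrist picture (right half) shows the shroud at about (545,195), with the ring line pale at about (558,228), the coaster at upper left and the faceplate at right. Ring centre ≈ (0.531, -0.118). I'll shut the fingers and move closer for a clear view.

Emit:
apply_moves(
  commands=[
    [-0.034, -0.019, 0.006, 0, 1],
    [-0.034, -0.019, 0.006, 0, 1],
    [-0.034, -0.019, 0.006, 0, 1],
    [-0.034, -0.019, 0.006, 0, 1],
    [-0.034, -0.019, 0.006, 0, 1],
  ],
  squeeze=20,
)

```text
clock: 1.62
position: [0.5317, -0.1646, 0.2001]
ee_rot: [0.701, 0.713, 0.003, -0.0]
ft_force: [1.2, -0.8, -0.4]
grip_width: 0.298
```

```bash
python3 - <<'E'
from h import *
o=manip.get_obs(); print(o["position"],o["grip_width"],o["clock"])
save("wrist","w1.png")
for th,z in(("ring_centre",.0585),("ring_line",.0585),("pointer_tip",.041),("shroud",0)):
    for q in nets.place_of("wrist",th)[:1]: print(th,q,onz("wrist",q["xy"],z,o).round(4))
E
```

```text
[ 0.53173143 -0.16463714  0.2001015 ] 0.2984698020145062 1.6167
ring_centre {'xy': [257.8, 133.0], 'conf': 0.81} [ 0.5328 -0.1134  0.0585]
ring_line {'xy': [280.5, 179.9], 'conf': 0.81} [ 0.5569 -0.16    0.0585]
pointer_tip {'xy': [215.1, 159.7], 'conf': 0.9} [ 0.4883 -0.1432  0.041 ]
shroud {'xy': [254.9, 136.3], 'conf': 0.65} [ 0.5302 -0.1214  0.    ]
```

View pics/w1.png

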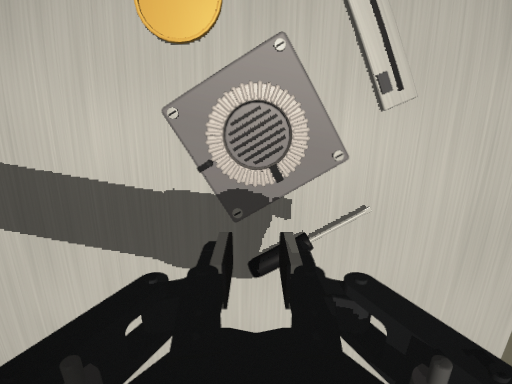

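Clear view: ring centre at (258,133), line at (280,178), pointer tip at (213,160). That puts the line at ≈ -62° and the pointer at ≈ 213°, so the ring starts at θ≈83° (1.45 rad) and has about 637° to go. I'll descend over the ring's rim at the -90° side.

Emit:
apply_moves(
  commands=[
    [0, 0, 0.032, 0, 1],
    [0.001, 0, 0.032, 0, 1],
    [0.001, 0, 0.032, 0, 1],
    [0, 0, 0.025, 0, 1],
    [0, 0, 0.004, 0, 1],
  ],
)

```text
clock: 2.28
position: [0.5413, -0.1524, 0.0755]
ee_rot: [0.697, 0.717, 0.008, 0.003]
ft_force: [-1.0, 1.2, -0.9]
grip_width: -0.0
```

Emit:
apply_moves(
  commands=[
    [0, 0, 0.004, 0, 1],
    [0, 0, 0.003, 0, 1],
    [0, 0, 0.003, 0, 1],
  ],
)

```text
clock: 2.53
position: [0.5435, -0.1491, 0.0663]
ee_rot: [0.695, 0.719, 0.008, 0.003]
ft_force: [0.3, -0.1, 0.9]
grip_width: 0.004
```

```bash
cat > plan.py <<'E'
import sys
from h import *
C=np.array([.532,-.116]); 
def plan(step,n=5,rad=.044,dz=.002,bias=(0,0)):
    o=manip.get_obs(); M=R.from_quat(o["ee_rot"]).as_matrix(); p=o["position"]; v=p[:2]-C
    a=np.arctan2(v[1],v[0]); print("t %.2f r %.1fmm ang %.1f z %.4f F"%(o["clock"],1e3*np.hypot(*v),np.degrees(a),p[2]),o["ft_force"].round(1),"yaw %.1f tilt"%np.degrees(np.arctan2(M[1,0],M[0,0])),M[:2,2].round(3))
    q=p[:2]; rows=[]
    for k in range(1,n+1):
        t=a+np.radians(step)*k; g=C+rad*np.array([np.cos(t),np.sin(t)])
        d=M.T@np.r_[g-q-np.array(bias),-dz]; rows.append([round(float(x),4) for x in d]); q=g
    print(rows)
def look(save_as=None):
    o=manip.get_obs(); im=camera("wrist")[0]
    if save_as: cv2.imwrite("pics/"+save_as,im[:,:,::-1])
    for th,z in(("ring_line",.0585),("pointer_tip",.041)):
        for q in nets.place_of("wrist",th)[:1]:
            w=onz("wrist",q["xy"],z,o)[:2]-C; print(th,round(q["conf"],2),np.round(q["xy"]),"r %.1f ang %.1f"%(1e3*np.hypot(*w),np.degrees(np.arctan2(w[1],w[0]))))
E
python3 -c "
from plan import *
look(); plan(0,1,dz=0); plan(15,dz=.003)"
```

```text
ring_line 0.86 [280. 258.] r 50.4 ang -59.9
pointer_tip 0.71 [168. 221.] r 53.3 ang -146.4
t 2.68 r 35.4mm ang -71.5 z 0.0664 F [ 0.1 -0.3  0.4] yaw 91.9 tilt [0.016 0.007]
[[-0.0082, 0.0024, -0.0]]
t 2.68 r 35.4mm ang -71.5 z 0.0664 F [ 0.1 -0.3  0.4] yaw 91.9 tilt [0.016 0.007]
[[-0.0035, 0.0129, 0.0032], [0.0072, 0.0089, 0.0032], [0.0093, 0.0067, 0.0032], [0.0107, 0.0041, 0.0031], [0.0114, 0.0011, 0.0031]]
```

Emit:
apply_moves(
  commands=[
    [-0.008, 0.002, 0.002, 0, 1],
    [-0.001, -0.001, 0.003, 0, 1],
    [-0.001, -0.001, 0.003, 0, 1],
    [0, 0, 0.002, 0, 1],
  ],
)

```text
clock: 3.02
position: [0.5456, -0.162, 0.0586]
ee_rot: [0.696, 0.718, 0.009, 0.006]
ft_force: [-0.1, -0.3, 3.0]
grip_width: 0.003
```

```bash
python3 -c "
from plan import *
plan(15,dz=.003)"
```

```text
t 3.02 r 48.0mm ang -73.6 z 0.0586 F [-0.1 -0.3  3. ] yaw 91.8 tilt [0.021 0.006]
[[0.0081, 0.0096, 0.0032], [0.0069, 0.0091, 0.0032], [0.0091, 0.007, 0.0032], [0.0106, 0.0044, 0.0031], [0.0114, 0.0015, 0.0031]]
```

Emit:
apply_moves(
  commands=[
    [0.006, 0.0095, 0.003, 0, 1],
    [0.007, 0.009, 0.003, 0, 1],
    [0.009, 0.007, 0.003, 0, 1],
  ],
)

```text
clock: 3.27
position: [0.5755, -0.144, 0.0582]
ee_rot: [0.698, 0.716, 0.012, 0.011]
ft_force: [-6.5, 1.1, 20.5]
grip_width: 0.004
```

```bash
python3 -c "
from plan import *
look(); plan(18,dz=.003)"
```

```text
ring_line 0.65 [265. 230.] r 50.7 ang -20.9
pointer_tip 0.69 [112. 232.] r 52.0 ang -147.1
t 3.42 r 51.9mm ang -30.5 z 0.0582 F [ 1.   1.  17.3] yaw 91.6 tilt [0.035 0.002]
[[0.0168, -0.0013, 0.003], [0.0137, 0.0011, 0.0031], [0.0134, -0.0032, 0.0029], [0.0118, -0.0072, 0.0028], [0.0091, -0.0105, 0.0026]]
```

```bash
python3 -c "
from plan import *
plan(22,dz=.002,bias=(.001,0))"
```

```text
t 3.42 r 51.9mm ang -30.5 z 0.0582 F [ 1.   1.  17.3] yaw 91.6 tilt [0.035 0.002]
[[0.0199, -0.0017, 0.002], [0.0168, -0.0013, 0.002], [0.0155, -0.0076, 0.0017], [0.0119, -0.0129, 0.0016], [0.0066, -0.0165, 0.0014]]
```

Emit:
apply_moves(
  commands=[
    [0.02, -0.002, 0.002, 0, 1],
    [0.017, -0.0015, 0.002, 0, 1],
    [0.0155, -0.0075, 0.002, 0, 1],
    [0.012, -0.013, 0.002, 0, 1],
    [0.0065, -0.0165, 0.002, 0, 1],
  ],
)

```text
clock: 3.83
position: [0.5502, -0.0775, 0.0582]
ee_rot: [0.699, 0.714, 0.022, 0.027]
ft_force: [3.6, -0.7, 21.8]
grip_width: 0.002
```

```bash
python3 -c "
from plan import *
look(); plan(22,dz=.002,bias=(.001,0))"
```

```text
ring_line 0.64 [268. 237.] r 50.5 ang 61.9
t 3.98 r 42.6mm ang 66.4 z 0.0583 F [ 0.8  5.1 17. ] yaw 91.2 tilt [ 0.068 -0.006]
[[0.0053, -0.0168, 0.0008], [-0.0024, -0.0177, 0.0008], [-0.0084, -0.0156, 0.001], [-0.0132, -0.0114, 0.0013], [-0.0161, -0.0057, 0.0017]]
```

Emit:
apply_moves(
  commands=[
    [0.005, -0.017, 0, 0, 1],
    [-0.0025, -0.0175, 0, 0, 1],
    [-0.0085, -0.0155, 0, 0, 1],
    [-0.013, -0.0115, 0.0005, 0, 1],
    [-0.016, -0.0055, 0.001, 0, 1],
  ],
)

```text
clock: 4.4
position: [0.4905, -0.1083, 0.0586]
ee_rot: [0.696, 0.717, 0.029, 0.032]
ft_force: [0.7, 2.3, 9.4]
grip_width: -0.003
```

```bash
python3 -c "
from plan import *
look('w2.png'); plan(22,dz=.001,bias=(.001,0))"
```

```text
ring_line 0.74 [295. 184.] r 49.1 ang 117.7
t 4.55 r 42.0mm ang 172.8 z 0.0585 F [-5.3 -0.5 14.3] yaw 91.5 tilt [ 0.086 -0.005]
[[-0.0164, -0.0024, 0.0009], [-0.0153, 0.0058, 0.0016], [-0.0116, 0.011, 0.002], [-0.0062, 0.0145, 0.0023], [0.0001, 0.0156, 0.0024]]
```

Emit:
apply_moves(
  commands=[
    [-0.0165, -0.0025, 0.0015, 0, 1],
    [-0.0155, 0.006, 0.002, 0, 1],
    [-0.0115, 0.011, 0.0025, 0, 1],
    [-0.006, 0.0145, 0.003, 0, 1],
    [0, 0.0155, 0.003, 0, 1],
  ],
)

```text
clock: 4.97
position: [0.542, -0.162, 0.0585]
ee_rot: [0.697, 0.715, 0.032, 0.037]
ft_force: [-4.7, 1.7, 7.6]
grip_width: -0.001
```

```bash
python3 -c "
from plan import *
look('w3.png'); plan(22,dz=.001,bias=(.001,0))"
```

```text
ring_line 0.94 [156. 214.] r 50.1 ang -148.6
pointer_tip 0.8 [161. 206.] r 52.4 ang -147.7
t 5.12 r 46.4mm ang -75.8 z 0.0585 F [ 1.7 -2.6  6.6] yaw 91.5 tilt [ 0.1   -0.006]
[[0.0091, 0.0137, 0.0023], [0.0121, 0.0106, 0.002], [0.0156, 0.0052, 0.0014], [0.0168, -0.001, 0.0008], [0.0156, -0.0073, 0.0001]]
```

View pics/w3.png

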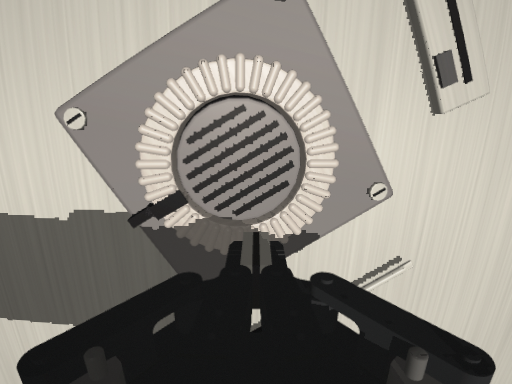

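The line is now at the pointer (line (165,207), pointer (140,217)), so θ≈one full turn with one more to go. I'll carry on.

Emit:
apply_moves(
  commands=[
    [0.009, 0.0135, 0.003, 0, 1],
    [0.012, 0.0105, 0.003, 0, 1],
    [0.0155, 0.005, 0.0025, 0, 1],
    [0.017, -0.001, 0.0015, 0, 1],
    [0.0155, -0.0075, 0.001, 0, 1],
  ],
)

```text
clock: 5.53
position: [0.5745, -0.1009, 0.0587]
ee_rot: [0.701, 0.711, 0.037, 0.05]
ft_force: [1.9, -2.9, 10.5]
grip_width: 0.002
```

```bash
python3 -c "
from plan import *
look('w4.png'); plan(22,dz=.0015,bias=(.001,0))"
```

```text
pointer_tip 0.85 [116. 300.] r 52.7 ang -147.0
t 5.68 r 45.0mm ang 22.4 z 0.0588 F [3.5 3.3 9.6] yaw 90.9 tilt [ 0.121 -0.015]
[[0.0139, -0.011, -0.0001], [0.0098, -0.0147, -0.0005], [0.004, -0.0174, -0.0007], [-0.0024, -0.0177, -0.0006], [-0.0085, -0.0156, -0.0002]]
```

Emit:
apply_moves(
  commands=[
    [0.014, -0.011, 0.0005, 0, 1],
    [0.01, -0.0145, 0.0005, 0, 1],
    [0.004, -0.0175, 0, 0, 1],
    [-0.0025, -0.0175, 0, 0, 1],
    [-0.0085, -0.0155, 0.0005, 0, 1],
  ],
)

```text
clock: 6.1
position: [0.5132, -0.0819, 0.0587]
ee_rot: [0.698, 0.712, 0.048, 0.062]
ft_force: [3.1, 1.0, 13.6]
grip_width: 0.001
```

```bash
python3 -c "
from plan import *
look('w5.png'); plan(22,dz=.0015,bias=(.001,0))"
```

```text
ring_line 0.93 [360. 256.] r 50.4 ang 27.8
t 6.25 r 38.5mm ang 121.6 z 0.0585 F [-4.9  3.5 18.7] yaw 90.9 tilt [ 0.153 -0.018]
[[-0.0064, -0.0164, -0.0009], [-0.015, -0.0086, 0.0005], [-0.0167, -0.0025, 0.0015], [-0.0159, 0.0038, 0.0024], [-0.0129, 0.0094, 0.0032]]
```

View pics/w5.png

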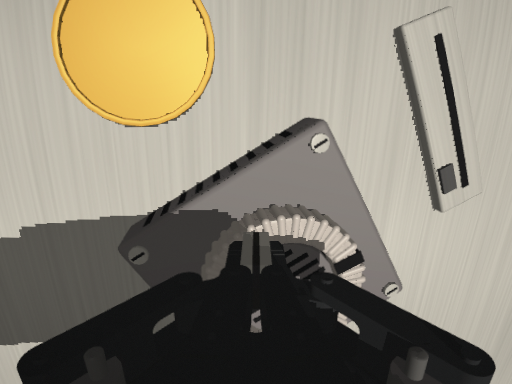

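Line at (350,262) → 28°, i.e. θ≈535°, about 185° to go.

Emit:
apply_moves(
  commands=[
    [-0.0065, -0.0165, 0, 0, 1],
    [-0.015, -0.0085, 0.001, 0, 1],
    [-0.0165, -0.0025, 0.002, 0, 1],
    [-0.016, 0.004, 0.003, 0, 1],
    [-0.013, 0.0095, 0.004, 0, 1],
  ],
)

```text
clock: 6.67
position: [0.51, -0.1475, 0.0587]
ee_rot: [0.696, 0.713, 0.056, 0.069]
ft_force: [-1.7, 3.7, 15.2]
grip_width: 0.001
```

```bash
python3 -c "
from plan import *
look('w6.png'); plan(20,dz=.0015,bias=(.001,0))"
```

```text
ring_line 0.65 [261. 100.] r 50.3 ang 116.4
pointer_tip 0.61 [215. 231.] r 52.9 ang -146.5
t 6.82 r 39.0mm ang -122.2 z 0.0588 F [-2.8 -5.  14.5] yaw 91.2 tilt [ 0.177 -0.017]
[[-0.0102, 0.0098, 0.0035], [-0.0008, 0.0138, 0.004], [0.0044, 0.0132, 0.0038], [0.0092, 0.0109, 0.0033], [0.0128, 0.0071, 0.0025]]
```

Emit:
apply_moves(
  commands=[
    [-0.0085, 0.01, 0.004, 0, 1],
    [-0.001, 0.014, 0.0045, 0, 1],
    [0.0045, 0.013, 0.004, 0, 1],
    [0.009, 0.011, 0.004, 0, 1],
  ],
)

```text
clock: 7.15
position: [0.5674, -0.1493, 0.0588]
ee_rot: [0.698, 0.709, 0.059, 0.076]
ft_force: [-6.1, 0.5, 17.7]
grip_width: 0.001
```

```bash
python3 -c "
from plan import *
look('w7.png'); plan(10,dz=.0015,bias=(.001,0)); plan(16,dz=.0015,bias=(.001,0))"
```

```text
ring_line 0.82 [ 89. 213.] r 48.5 ang -169.0
pointer_tip 0.77 [109. 236.] r 55.1 ang -146.7
t 7.30 r 48.5mm ang -40.6 z 0.0591 F [ 2.8 -1.6  8.3] yaw 91.0 tilt [ 0.193 -0.021]
[[0.0092, -0.0, 0.0013], [0.0069, 0.0021, 0.0018], [0.0074, 0.0009, 0.0015], [0.0077, -0.0004, 0.0013], [0.0077, -0.0017, 0.001]]
t 7.30 r 48.5mm ang -40.6 z 0.0591 F [ 2.8 -1.6  8.3] yaw 91.0 tilt [ 0.193 -0.021]
[[0.0132, 0.0021, 0.0016], [0.0117, 0.0024, 0.0017], [0.0123, -0.0009, 0.001], [0.0119, -0.0042, 0.0004], [0.0106, -0.0073, -0.0002]]
```

About 22° left, so two small rows now.

Emit:
apply_moves(
  commands=[
    [0.008, 0, 0.002, 0, 1],
    [0.007, 0.002, 0.002, 0, 1],
  ],
)

```text
clock: 7.47
position: [0.5755, -0.1364, 0.0592]
ee_rot: [0.698, 0.709, 0.062, 0.082]
ft_force: [-5.0, 0.8, 12.0]
grip_width: -0.002
```

```bash
python3 -c "
from plan import *
look('w8.png'); plan(8,n=3,dz=.0015,bias=(.001,0))"
```

```text
ring_line 0.63 [ 92. 266.] r 49.1 ang -149.4
pointer_tip 0.74 [ 98. 256.] r 53.4 ang -147.7
t 7.62 r 48.0mm ang -23.5 z 0.0592 F [1.6 0.5 9.1] yaw 90.8 tilt [ 0.203 -0.025]
[[0.0074, -0.0027, 0.0008], [0.0061, 0.0, 0.0014], [0.0062, -0.0008, 0.0012]]
```

Emit:
apply_moves(
  commands=[
    [0, 0.004, -0.02, 0, 1],
    [0, 0.006, -0.03, 0, 1],
    [-0.02, -0.02, -0.03, 0, 1],
    [-0.02, -0.015, -0.03, 0, 1],
    [0, 0, 0, 0, 1],
  ],
)

```text
clock: 8.03
position: [0.5289, -0.1722, 0.166]
ee_rot: [0.696, 0.711, 0.062, 0.081]
ft_force: [1.3, -0.8, 0.7]
grip_width: 0.005
```

```bash
python3 -c "
from plan import *
look('w9.png'); plan(0,1,dz=0)
im=cv2.imread('pics/w9.png'); print([q['xy'] for q in nets.place_of('wrist','ring_centre')])
cv2.imwrite('pics/w9b.png',cv2.resize(im,(798,598),interpolation=cv2.INTER_CUBIC))"
```

```text
pointer_tip 0.97 [182. 158.] r 54.7 ang -147.7
t 8.18 r 51.4mm ang -93.0 z 0.1604 F [-0.7  0.3 -0.8] yaw 91.3 tilt [ 0.195 -0.02 ]
[[0.0074, 0.0006, -0.0001]]
[[236.7, 128.5]]
```

View pics/w9b.png

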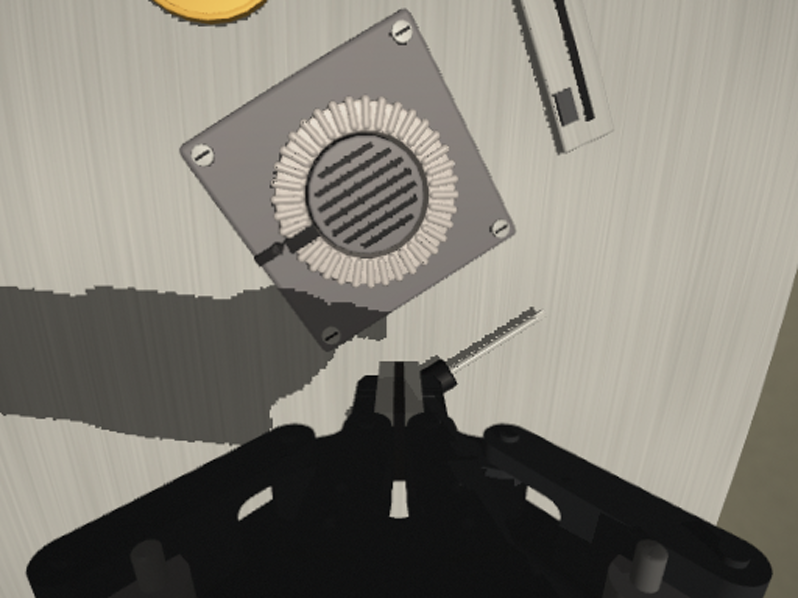

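The line (288-318, 245-232 in the enlarged picture) points straight along the pointer (257-280, 258-248). I'll check it numerically with a polar sample.

```bash
python3 - <<'E'
from plan import *
o=manip.get_obs(); g=cv2.cvtColor(cv2.imread('pics/w9.png'),cv2.COLOR_BGR2GRAY).astype(np.float32)
def samp(r,z,A,c=C):
    a=np.radians(A); P=np.stack([c[0]+r*np.cos(a),c[1]+r*np.sin(a),np.full(a.shape,z)],1)
    p=proj("wrist",P,o).astype(np.float32); return cv2.remap(g,p[None,:,0],p[None,:,1],1)[0]
# centre: maximise ring-vs-outside contrast
A=np.arange(0,360,2.)
best=max((sum(np.mean(samp(r,.0585,A,C+[dx,dy])) for r in(.037,.041,.045,.049))-3*np.mean(samp(.030,.0585,A,C+[dx,dy]))-np.std(samp(.037,.0585,A,C+[dx,dy]))-np.std(samp(.0495,.0585,A,C+[dx,dy])),dx,dy) for dx in np.arange(-.006,.0061,.001) for dy in np.arange(-.006,.0061,.001))
c=C+best[1:]; print(best,c)
B=np.arange(-175,-115,.5)
for z,rs in((.0570,(.038,.041,.044,.047)),(.041,(.057,.061,.065,.069))):
    for r in rs:
        s=samp(r,z,B,c); w=np.clip(75-s,0,None); k=np.argmax(np.convolve(w,np.ones(9),'same')); m=abs(B-B[k])<8; print(z,r,s.min().round(),"ang %.1f"%(np.sum(B*w*m)/max(np.sum(w*m),1e-6)))
E
```

```text
(np.float32(330.30368), np.float64(-0.004), np.float64(0.006)) [ 0.528 -0.11 ]
0.057 0.038 44.0 ang -145.9
0.057 0.041 44.0 ang -146.1
0.057 0.044 43.0 ang -146.3
0.057 0.047 39.0 ang -147.1
0.041 0.057 48.0 ang -147.7
0.041 0.061 40.0 ang -147.3
0.041 0.065 37.0 ang -147.4
0.041 0.069 32.0 ang -147.6
```

```bash
python3 -c "
from h import *
for th in('coaster','faceplate','screwdriver'):
    camera('side'); print(th,[onz('side',q['xy'],0).round(3) for q in nets.place_of('side',th)[:1]])
workorder.hand_in(); print(manip.get_obs()['clock'])"
```

```text
coaster [array([0.442, 0.025, 0.   ])]
faceplate [array([ 0.669, -0.   ,  0.   ])]
screwdriver [array([ 0.6  , -0.264,  0.   ])]
the job is handed in; nothing more can be done
the job is handed in; nothing more can be done
```

I rolled the ring anticlockwise with the shut fingertip pressed on its rib tops. It went from about 83° past the pointer once (360°), and I stopped it with the line at the pointer on the second pass, about 720°. The job was handed in just after 8 s of the 64 s, with the arm clear above the shroud.

- **Alignment:** in the last wrist picture the line lies at about -146° to -147° and the pointer at about -147.5°, so they agree within about 1–2°. The ring-centre fit used for that check ran to the edge of its search range. The network missed the line in that picture, but just before lift-off it put the line and pointer about 2° apart.
- **Turn count:** the count rests on watching the line after each stroke. In one stroke the fingers hid the line, and the finger slipped on the ring in several strokes. The line never went past the pointer the second time by any real amount.
- **Force:** the highest I read was about 22 N, at the ends of moves. The tool slowly tilted to about 11° while pressing, which I could not correct with the moves available.
- **Coaster and faceplate:** their positions agree with the first readings to 8 mm or better.
- **Screwdriver:** its side-camera reading differs by about 3 cm in y (-0.232 at first, -0.264 at the end). The other cameras first gave about -0.25, so I take this as detection scatter. The fingers never went down near it, but I did not check further.

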